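# Set the joint-pattern wheel to the cross and bolt it

## Robot

A 6-joint arm with a two-finger parallel gripper is mounted at the origin on a cart in front of the work surface, level with it; the furniture and walls round the work are solid. World frame = base frame: x ahead of the robot, y to its left, z up, the work surface at z = 0. Lengths are in m, angles in degrees, forces in N, time in s.
With the tool pointing down it reaches from about 0.25 to 0.725 m from the base axis. Payload 9.7 kg.
Tool frame: the origin (TCP) lies midway between the tips of the shut fingers; the grasp point (between the pads) lies 19 mm behind it; x points along the fingers, y is the direction in which the jaws open and shut, and the axes are right-handed (so a half turn about x gives the same grasp; the last joint's range is limited). The gripper opens to 85 mm and grips with 20 to 120 N. Pads are 22 mm wide; open, the fingers measure 114 mm over their backs; the gripper's body (76 mm by 85 mm) begins 54 mm behind the grasp point. The pads swing forward as they close: fully open they stand 13 mm farther back than shut.
Start: joints at [-68.64, 4.979, 10.078, 95.1, 0, 90], TCP at [0.2, -0.512, 0.202] pointing down, gripper open.
Joint ranges: [-179.16, 179.16], [-48.56, 103.87], [-65.8, 70.77], [-126.05, 130.52], [-82.76, 87.17], [-180, 180]. Speed limits (degrees/s): [127.2, 127.2, 147.25, 180, 180, 180].

## Interface

Orientations are given as [roll, pitch, yaw] about the fixed x, y, z axes, in that order (R = Rz(yaw) Ry(pitch) Rx(roll)).
In Python, from workcell import bot, cams gives the robot as it stands.
- The arm moves only by the tool apply_moves, never from a script. Its argument "commands" is a list of rows, each a list of 5 numbers: the shift along the tool's x, y, z in m, then the turn about the tool's x in rad, then the opening, from -1 (shut) to 1 (fully open). In form: [[tx, ty, tz, roll, hand], ...]. A call has 1 to 12 rows; each row is the pose to reach, as a shift and turn from the pose measured when the call began, along the tool's axes at that moment; what a row does not reach only later rows make up. A row lasts 1/10 s, in which the tool goes at most 50 mm and 8.59 degrees, less where a joint would pass 70% of its speed; a pose out of reach is approached as far as the arm can. A call with a gripper value outside its range is refused whole. The fingers move at their own pace and stop on an object; "newtons" is the grip in N (left out, the last holds). Time passes only in rows, so rows that repeat a pose let the fingers close. It gives the time, the measured TCP pose, the force and the opening at its end, in the units of the state.
- bot.get_obs(): the state, without advancing time (a new reading comes with each control period).
- cams.camera(name): name is "scene" or "side" or "wrist"; returns a dict with "frame" (420x560x3 uint8, blue, green, red), "depth" (420x560 float32, m along the optical axis (not along the pixel's ray), 0 where there is no reading), "camera_matrix" (3x3 intrinsics, pixels), "R" (3x3) and "t" (3): a world point X has camera coordinates R X + t; the wrist camera has in their place "mount" (4x4, takes a point from camera to tool coordinates, whose origin is the TCP and whose axes are the tool frame's). Camera axes: x right, y down, z forward; pixel columns grow to the right and rows downward; lengths in m; the calibration is good to about 2 mm. The wrist camera is an equidistant fisheye: a pixel r from the principal point sees the ray r / f radians off the axis. A picture is of the moment at which its call begins: read the wrist's pose just before it.
- bot.job_done(): hands the job in, once; it reports no verdict.
Trained networks look in the newest picture that a camera, given by its name, has taken for a name from the list of things; names that differ only in an ending like _2 or _b are one class to them, and where a whole thing is asked for, a point or a joint stands for the part that bears it (a point fixed in the world has none). Each returns a list of dicts, best first, with "confidence" (0 to 1); they miss things now and then, are a little off and sometimes report something else, mostly with a low value. They report only what shows in the picture. A call takes as long as a camera call.
- cams.spot_in(name, camera): "rect" ([left, top, right, bottom] in pixels, round what is visible of it).
The state is a dict: "time": time; "q": joint angles; "qd": joint speeds; "joint_efforts": joint torques, N m; "ee_pos": TCP position; "tcp_rot": TCP orientation; "wrist_force": force on the tool from outside, world axes, zero at the start; "torque": the same for the moment, N m; "opening": finger opening in m.
Only numpy, scipy, OpenCV 4.12 (cv2) and the standard library are available. Lean on these libraries where they do the work, as an engineer would, in place of code of your own. Each camera call takes 0.05 s, during which the arm holds its last target. There are 200 camera calls.

## Task

On the sloping stand, turn the pattern wheel by its knob until the sector with the cross shows squarely in the window of the metal plate, then lock the wheel there by pushing the sliding bolt fully home into the wheel's notch. Leave the glue bottle and the little pine block where they stand.

Things in the scene. Friction and masses are not known exactly. Their poses are not given: they have to be found in the camera images.
- face: The stand's sloping plywood face (board 250 x 200 mm); the stand is fixed to the bench. Origin: where the wheel's axis meets the face. x points up the slope, y across it (to the left seen from the robot), z straight out of the face along the wheel's axis, 35 degrees from vertical, leaning towards the robot. The board runs from x = -150 to +100 mm, y = -100 to +100 mm.
- window (a point): Centre of the fixed window (42 mm up the slope x 46 mm across) in the aluminium plate bridging the upper part of the wheel; 47 mm up the slope from the wheel's axis and 13.5 mm above the face, level with the wheel's raised marks. Same axes as face. The plate spans 16 to 96 mm up the slope from the axis, is 200 mm wide, and its top is 20 mm above the face.
- knob (a point): On the wheel's axis at mid height of its black round knob, 53 mm above the face; the knob is 42 mm in diameter, 40 to 66 mm above the face, on a 16 mm spindle. The brown wooden wheel, 156 mm in diameter, top 12 mm above the face, turns either way without stops against about 0.15 N m of friction and stays where left. Frame turns with the wheel: z out of the face, x to the cross.
- cross (a point): Centre of the raised dark metal cross (28 x 28 mm, bars 9 mm wide) on one of the wheel's six sectors, 47 mm from the axis; it coincides with window when the wheel is right. The other sectors carry a disc, a square, a radial bar, a crosswise bar and a pair of dots, in the same metal. At the start the cross is 1.9 to 3.14 rad from the window, either way round.
- bolt_post (a point): The locking bolt's black round post, 14 mm in diameter, 11 to 40 mm above the face; this point is on its axis 28 mm above the face (frame as face). The bolt lies straight down the slope from the wheel's axis and slides up the slope (+x) between guides 12 mm high; home, the post is 102 mm from the axis. Push it or pinch it.
- bolt (a joint): How far the bolt is drawn back, m: 0 home (firm stop), 0.022 fully out; starts at 0.016 to 0.022. About 2 N of friction; stays where left. Its 10 mm round nose enters one of six 14 mm notches in the wheel's rim, one in line with each mark, only if a notch faces it within about 4 degrees (then it centres the wheel a little); else it stops on the rim with about 11 mm to go.
- glue_bottle: Cream glue bottle, loose, 46 mm in diameter, 101 mm tall, standing to the right of the stand; origin at the centre of its underside. Bystander.
- pine_block: Plain pine block, loose, 40 x 70 x 22 mm; origin at the centre of its underside. Bystander in front of the stand.

How it is judged (in metres and radians):
At the end, for the whole second after the job is handed in: The middle of the cross lies within 4 mm of the middle of the window and the locking bolt is home in the notch (less than 3 mm left) (distance between cross and window below 0.004 m and value of joint bolt below 0.003 m); the robot touches nothing.
It fails at once if the glue bottle or the pine block is shifted by more than 30 mm (distance of any of glue_bottle, pine_block from where it was at the start of the episode above 0.03 m).
It also fails if it takes over 69 s, if anything falls off the work surface, if the arm or the gripper's body presses on something with over 40 N, if the wrist force passes 120 N, or if a joint passes its speed limit or range.

## Working session

There is one attempt and no reset: what is moved stays moved. The work goes in short steps, Python scripts to look and compute and a tool call to move; the robot and the scene stay as the last step left them, time stands still between calls to the robot, and variables do not carry over. Pictures are saved under pics/ and viewed, about 8 in all and at most 12, crops included, and the job is handed in when it is done.

Besides the shell and the picture viewer there is one more tool, called after ">>>" by a JSON object that holds its "method" and its "body". apply_moves: Moves the arm, as the interface text tells. Its arguments: {"type":"object","properties":{"commands":{"type":"array"},"newtons":{"type":"number"}},"required":["commands"]}

```bash
mkdir -p pics; cat > h.py <<'E'
import numpy as np, cv2
from workcell import bot, cams
E
python3 - <<'E'
from h import *
o=bot.get_obs(); print(o)
for n in ["scene","side"]:
    c=cams.camera(n); cv2.imwrite(f"pics/{n}0.png",c["frame"])
    np.savez(f"{n}0.npz",**c)
    print(n,c["camera_matrix"],c["R"],c["t"])
    for k in ["face","knob","cross","bolt_post","window","glue_bottle","pine_block"]:
        try: print(k,cams.spot_in(k,n)[:2])
        except Exception as e: print(k,e)
E
```

```text
{'time': 0.0, 'q': array([-6.86384881e+01,  5.01032252e+00,  1.00343403e+01,  9.50994242e+01,
        9.00947063e-05,  8.99998582e+01]), 'qd': array([ 0.02281172, -0.02781932,  0.11968689, -0.04235349,  0.02046133,
        0.01572263]), 'joint_efforts': array([-4.23579368e-04, -5.20393074e+01,  4.64796960e+01,  1.66332547e-02,
        2.83286192e-05,  2.62540760e-05]), 'ee_pos': array([ 0.20024072, -0.5119648 ,  0.20108954]), 'tcp_rot': array([-90.06859805,  89.92459352, 111.29305561]), 'wrist_force': array([-0.70305687, -0.8297483 ,  0.27870104]), 'torque': array([-0.02435186, -0.0299731 ,  0.04395906]), 'opening': 0.08556898414021298}
scene [[491.59933256   0.         278.38520544]
 [  0.         491.59933256 208.72760918]
 [  0.           0.           1.        ]] [[ 0.47648476 -0.87885941  0.02384122]
 [-0.40051227 -0.24112337 -0.88399629]
 [ 0.78265714  0.41166206 -0.46688559]] [-0.5520299   0.19276275  0.78509557]
face [{'rect': [214.8, 160.5, 332.7, 266.9], 'confidence': 0.78}]
knob [{'rect': [251.9, 184.2, 299.3, 230.3], 'confidence': 0.65}, {'rect': [264.0, 263.4, 290.8, 321
[... 443 characters left out ...]
1090834 212.54770219]
 [  0.           0.           1.        ]] [[ 0.89795027 -0.44008792 -0.00281472]
 [-0.26079984 -0.52695946 -0.80888638]
 [ 0.35449788  0.72707382 -0.58795825]] [-0.54915263  0.02457863  1.02502821]
face [{'rect': [234.4, 180.0, 371.6, 253.3], 'confidence': 0.8}]
knob [{'rect': [269.6, 186.8, 339.3, 233.7], 'confidence': 0.73}]
cross [{'rect': [263.7, 206.1, 275.9, 222.0], 'confidence': 0.46}]
bolt_post [{'rect': [232.9, 180.5, 370.6, 251.6], 'confidence': 0.4}]
window [{'rect': [234.1, 179.9, 372.5, 248.8], 'confidence': 0.57}]
glue_bottle [{'rect': [229.4, 267.8, 252.3, 314.5], 'confidence': 0.6}]
pine_block [{'rect': [214.6, 213.9, 237.3, 240.2], 'confidence': 0.62}]
```

```bash
python3 - <<'E'
import cv2,numpy as np
a=cv2.imread("pics/scene0.png")[140:340,150:350]; b=cv2.imread("pics/side0.png")[150:330,200:400]
a=cv2.resize(a,None,fx=2,fy=2,interpolation=3)
b=cv2.resize(b,(400,360),interpolation=3); b=cv2.copyMakeBorder(b,0,40,0,0,0)
cv2.imwrite("pics/v1.png",np.hstack([a,b]))
E
```

```text
(no output)
```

View pics/v1.png

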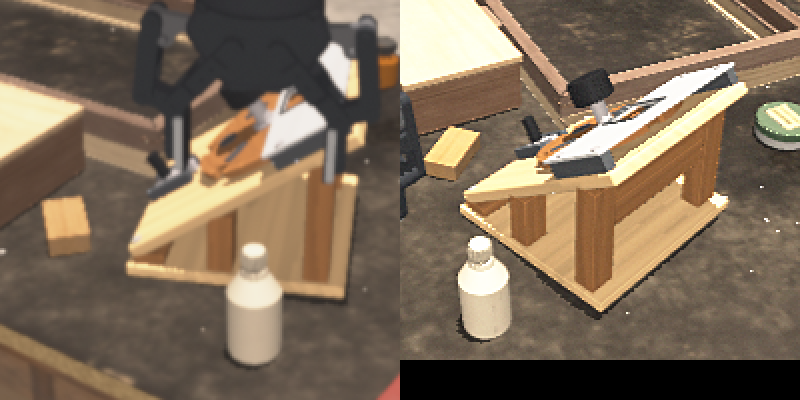

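The scene view shows the stand partly behind the gripper, the post near (157,163) and the bottle and block clear. The side view shows the knob near (590,88), the post near (530,125) and the plate.

```bash
cat >> h.py <<'E'
from scipy.spatial.transform import Rotation as Rn
def back(c,u,v,d):
    K=c["camera_matrix"]; p=np.stack([(u-K[0,2])/K[0,0]*d,(v-K[1,2])/K[1,1]*d,d],-1)
    return (p-c["t"])@c["R"]
E
python3 - <<'E'
from h import *
c=dict(np.load("side0.npz"))
V,U=np.mgrid[0:420,0:560]; X=back(c,U,V,c["depth"])
for n,(x,y) in dict(knob=(590,88),post=(530,125),plateL=(700,85),plate2=(640,125),boardlow=(500,185),boardlow2=(580,185),bott=(485,290),block=(455,145)).items():
    u=200+(x-400)//2; v=150+y//2; print(n,X[v-1:v+2,u-1:u+2].reshape(-1,3).mean(0).round(3), X[v,u].round(3))
m=(X[...,2]>0.05)&(X[...,0]>0.2)&(X[...,0]<.8)&(abs(X[...,1])<.4)
# plywood colour-plane fit RANSAC on slanted plane
ys,xs=np.where(m&(U>230)&(U<372)&(V>178)&(V<255)); P=X[ys,xs]
rng=np.random.default_rng(0);best=None
for _ in range(3000):
    a=P[rng.choice(len(P),3,replace=False)]; n=np.cross(a[1]-a[0],a[2]-a[0]); 
    if np.linalg.norm(n)<1e-5: continue
    n/=np.linalg.norm(n); n*=np.sign(n[2])
    if abs(n[2]-np.cos(np.radians(35)))>.05: continue
    k=(abs((P-a[0])@n)<.0025).sum()
    if best is None or k>best[0]: best=(k,n,n@a[0])
print(best,len(P))
E
```

```text
knob [ 0.465 -0.371  0.167] [ 0.465 -0.372  0.167]
post [ 0.442 -0.277  0.07 ] [ 0.442 -0.277  0.07 ]
plateL [ 0.557 -0.422  0.174] [ 0.55  -0.432  0.182]
plate2 [ 0.47  -0.457  0.177] [ 0.466 -0.462  0.182]
boardlow [ 0.374 -0.352  0.065] [ 0.374 -0.353  0.065]
boardlow2 [ 0.406 -0.465  0.138] [ 0.407 -0.464  0.137]
bott [ 0.306 -0.477  0.062] [ 0.306 -0.476  0.061]
block [ 0.373 -0.213  0.022] [ 0.373 -0.212  0.021]
(np.int64(514), array([-0.22018451,  0.58721749,  0.7789059 ]), np.float64(-0.22789558245552724)) 2636
```

```bash
cat >> h.py <<'E'
def pose():
    o=bot.get_obs(); return Rn.from_euler("xyz",o["tcp_rot"],degrees=True).as_matrix(),o["ee_pos"],o
E
python3 - <<'E'
from h import *
R,p,o=pose(); print(R.round(3),p)
c=cams.camera("wrist"); print(c["mount"].round(3),c["camera_matrix"])
cv2.imwrite("pics/w0.png",c["frame"]); print(bot.get_obs()["time"])
ex=Rn.from_euler("z",-70,degrees=True).as_matrix()[:,0]
n=np.array([-.22,.587,.779]); print(np.degrees(np.arctan2(-n[1],-n[0])))
k=np.array([.465,-.371,.167]); q=k-p
print("knob-tcp in tool",(R.T@q).round(3), "up 0.1", (R.T@(q+[0,0,.1])).round(3))
E
```

```text
[[ 0.     0.364 -0.931]
 [ 0.    -0.931 -0.364]
 [-1.    -0.    -0.   ]] [ 0.20032662 -0.51220789  0.20177914]
[[ 0.    -0.295  0.955 -0.171]
 [ 1.    -0.    -0.    -0.   ]
 [ 0.     0.955  0.295 -0.075]
 [ 0.     0.     0.     1.   ]] [[325.1922621    0.         285.88485569]
 [  0.         325.1922621  210.43529685]
 [  0.           0.           1.        ]]
0.85
-69.45465227460012
knob-tcp in tool [ 0.035 -0.035 -0.298] up 0.1 [-0.065 -0.035 -0.298]
```

View pics/w0.png

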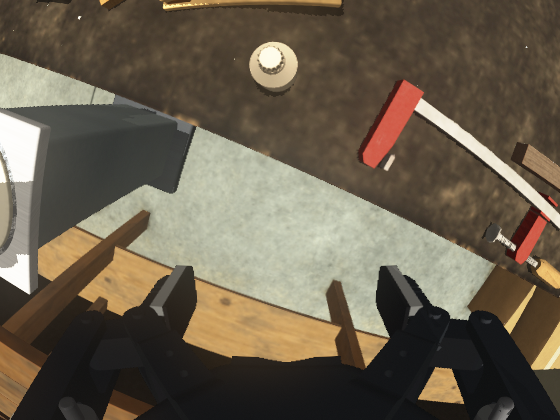

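The wrist view shows the bottle on the floor from above and the fingers at the bottom of the image, so the stand should sit on the image's upper side. I'll raise the tool, move over the stand and roll the jaws across the slope.

>>> {"method": "apply_moves", "body": {"commands": [[-0.05,0,0,-0.14,1],[-0.1,0,-0.03,-0.28,1],[-0.13,0,-0.07,-0.42,1],[-0.13,0,-0.11,-0.56,1],[-0.13,0,-0.15,-0.7,1],[-0.13,0,-0.19,-0.84,1],[-0.13,0,-0.23,-0.98,1],[-0.13,0,-0.27,-1.12,1],[-0.13,-0.004,-0.297,-1.26,1],[-0.13,-0.004,-0.297,-1.4,1],[-0.13,-0.004,-0.297,-1.54,1],[-0.13,-0.004,-0.297,-1.57,1]]}}

```text
time: 2.05
ee_pos: [0.4759, -0.4001, 0.3315]
tcp_rot: [-147.1, 90.0, 144.5]
wrist_force: [-0.2, -0.1, -0.3]
opening: 0.0854
```

```bash
cat >> h.py <<'E'
def wproj(c,R,p,X):
    M=c["mount"]; t=(np.atleast_2d(X)-p)@R; q=(t-M[:3,3])@M[:3,:3]
    K=c["camera_matrix"]; r=np.hypot(q[:,0],q[:,1]); th=np.arctan2(r,q[:,2])
    return np.c_[K[0,2]+K[0,0]*th*q[:,0]/r, K[1,2]+K[1,1]*th*q[:,1]/r]
def wback(c,R,p):
    K=c["camera_matrix"]; V,U=np.mgrid[0:420,0:560]; a=(U-K[0,2])/K[0,0]; b=(V-K[1,2])/K[1,1]; th=np.hypot(a,b)+1e-9
    d=c["depth"]; s=np.tan(th)/th*d; q=np.stack([a*s,b*s,d],-1); M=c["mount"]
    return (q@M[:3,:3].T+M[:3,3])@R.T+p
E
python3 - <<'E'
from h import *
R,p,o=pose(); print(R.round(3),p,o["q"].round(1),o["time"])
c=cams.camera("wrist"); np.savez("w1.npz",**c,Rt=R,p=p)
cv2.imwrite("pics/w1.png",c["frame"])
for k in ["knob","cross","bolt_post"]: print(k,cams.spot_in(k,"wrist")[:2])
E
```

```text
[[-0.     0.929  0.369]
 [ 0.     0.369 -0.929]
 [-1.    -0.    -0.   ]] [ 0.47589896 -0.40008238  0.33154195] [-40.1  22.7  46.5 113.9  -0.   28.3] 2.05
knob [{'rect': [232.0, 105.3, 361.5, 212.8], 'confidence': 0.94}]
cross [{'rect': [231.2, 104.4, 362.7, 212.6], 'confidence': 0.76}]
bolt_post [{'rect': [289.7, 63.0, 305.3, 103.3], 'confidence': 0.65}]
```

View pics/w1.png

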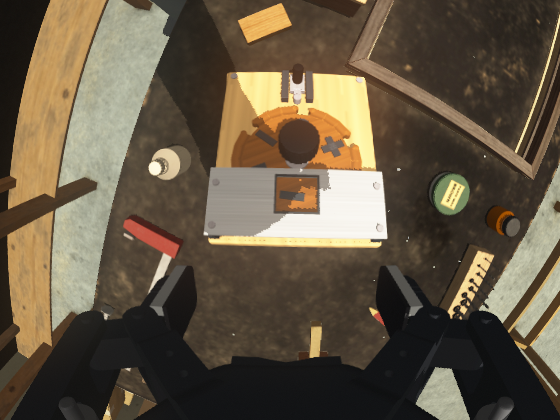

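The wrist view shows the whole stand: plate corners near (213,168), (384,172), (205,238), (387,238), board front corners (228,73), (366,78), knob top (299,140), post top (298,70). The cross is at (333,146), to the right of the axis, and the crosswise bar is in the window.

```bash
cat >> h.py <<'E'
from scipy.optimize import least_squares
def face(v):  # x,y,z,yaw -> R,t
    return Rn.from_euler("z",v[3]).as_matrix()@Rn.from_euler("y",-35,degrees=True).as_matrix(), v[:3]
E
python3 - <<'E'
from h import *
c=dict(np.load("w1.npz")); R,p=c["Rt"],c["p"]
F=np.array([[16,-100,20],[16,100,20],[96,-100,20],[96,100,20],[-150,-100,0],[-150,100,0],[0,0,66]])/1e3
px=np.array([[213,168],[384,172],[205,238],[387,238],[228,73],[366,78],[299,139]],float)
X=wback(c,R,p)
# depth points on plate
g=[(225,185),(225,225),(365,185),(365,225),(250,180),(340,225),(250,90),(345,95)]
zf=np.array([20]*6+[0]*2)/1e3
G=np.array([np.median(X[v-2:v+3,u-2:u+3].reshape(-1,3),0) for u,v in g])
def f(v):
    Rf,t=face(v); a=wproj(c,R,p,F@Rf.T+t)-px
    return np.r_[a.ravel(), (((G-t)@Rf)[:,2]-zf)*500]
s=least_squares(f,[.48,-.39,.11,np.radians(-70)],loss="soft_l1"); print(s.x,np.degrees(s.x[3]),f(s.x).round(1))
np.save("face.npy",s.x); Rf,t=face(s.x)
print("knob",(t+Rf@[0,0,.053]).round(4),"post home/out",(t+Rf@[-.102,0,.028]).round(4),(t+Rf@[-.124,0,.028]).round(4))
def at(u,v,h): # pixel to face plane z=h
    r=least_squares(lambda w:(wproj(c,R,p,(Rf@[w[0],w[1],h]+t))-[u,v]).ravel(),[0.,0.]).x; return r
for n,u,v,h in [("cross",333,146,.0135),("window",297,195,.0135),("winTop",297,195,.02),("post top",298,68,.04),("postdet",297.5,83,.028)]: 
    r=at(u,v,h); print(n,(r*1e3).round(1),"r",np.hypot(*r).round(4),"ang",np.degrees(np.arctan2(r[1],r[0])).round(1))
E
```

```text
[ 0.48406949 -0.38288728  0.11213065 -1.21112761] -69.3925003005333 [-1.5  1.3 -0.9  0.8  0.  -1.1  1.7  1.6  0.2 -0.2 -0.5 -1.6  1.1 -1.6
  0.3  0.1 -0.2 -0.1  0.4  0.1  0.3  0.1]
knob [ 0.4734 -0.3544  0.1555] post home/out [ 0.449  -0.2896  0.0766] [ 0.4427 -0.2728  0.0639]
cross [-20.6  42.5] r 0.0473 ang 115.9
window [43.8 -1. ] r 0.0439 ang -1.3
winTop [46.3 -1.3] r 0.0463 ang -1.6
post top [-122.1   -0.7] r 0.1221 ang -179.7
postdet [-106.1   -1. ] r 0.1061 ang -179.5
```

Fit is consistent: cross radius is 47.3 mm against 47 given, and the post is at about 20 mm drawn back. The cross sits at +116°, so the wheel must turn -116° (tool roll positive). I'll go onto the knob.

>>> {"method": "apply_moves", "body": {"commands": [[0.0,0.0145,-0.0434,-0.14,1],[0.04,0.0145,-0.0434,-0.28,1],[0.08,0.0145,-0.0434,-0.35,1],[0.12,0.0145,-0.0434,-0.35,1],[0.16,0.0145,-0.0434,-0.35,1],[0.19,0.0145,-0.0434,-0.35,1],[0.1935,0.0145,-0.0434,-0.35,1],[0.1935,0.0145,-0.0434,-0.35,-1],[0.1935,0.0145,-0.0434,-0.35,-1],[0.1935,0.0145,-0.0434,-0.35,-1],[0.1935,0.0145,-0.0434,-0.35,-1],[0.1935,0.0145,-0.0434,-0.35,-1]], "newtons": 40}}

```text
time: 3.45
ee_pos: [0.4727, -0.3567, 0.1414]
tcp_rot: [-32.6, 89.7, -81.3]
wrist_force: [-10.0, -6.2, 13.0]
opening: 0.0254
```

```bash
python3 - <<'E'
from h import *
R,p,o=pose(); print(o["time"],p,o["opening"],o["wrist_force"])
c=cams.camera("wrist"); s=cams.camera("side")
a=c["frame"]; b=cv2.resize(s["frame"][150:260,200:400],(800,440),interpolation=2)
b=cv2.resize(b,(560,308)); cv2.imwrite("pics/w2.png",np.vstack([a[130:400],b]))
R,p,o=pose(); print(o["time"],p,o["opening"],o["wrist_force"])
E
```

```text
3.45 [ 0.47272592 -0.35672371  0.14135992] 0.025441126354063565 [-9.98651582 -6.20247247 13.02727905]
3.55 [ 0.47278619 -0.35675449  0.14150442] 0.025372422782750332 [-9.3459635  -7.42937715 13.65196762]
```

View pics/w2.png

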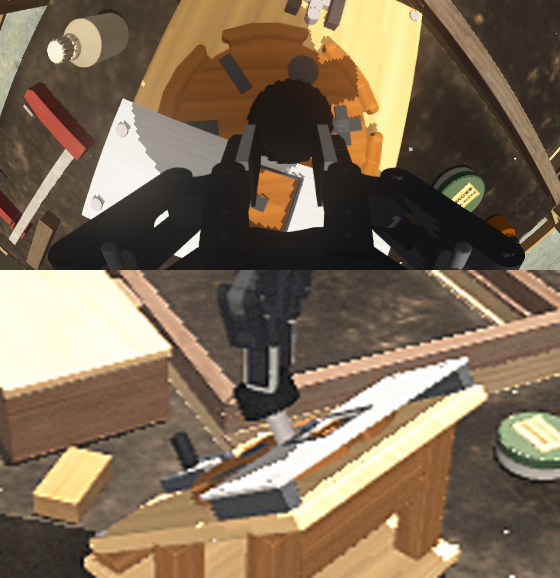

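The pads are pinching the upslope edge of the knob: opening is 25 mm, not 42. The knob top is near (290,245) in full-frame pixels. I'll compare this with my model.

```bash
python3 - <<'E'
from h import *
R,p,o=pose(); c=cams.camera("wrist"); v=np.load("face.npy"); Rf,t=face(v)
print(R.round(3))
P={k:t+Rf@np.array(x)/1e3 for k,x in dict(kmid=[0,0,53],ktop=[0,0,66],down=[-21,0,66],up=[21,0,66],L=[0,-21,66],Rr=[0,21,66],post=[-122,0,40],c1=[16,-100,20],c2=[96,-100,20]).items()}
P["tcp"]=p; P["grasp"]=p+R@[-.019,0,0]
for k,x in P.items(): print(k,wproj(c,R,p,x).round(0)[0],(R.T@(x-p)*1e3).round(1))
X=wback(c,R,p)
for u,vv in [(290,220),(290,245),(285,270),(325,270),(245,275),(318,320),(303,200)]: print(u,vv,((X[vv,u]-t)@Rf*1e3).round(1),"tool",((X[vv,u]-p)@R*1e3).round(1))
E
```

```text
[[ 0.001  0.752  0.659]
 [-0.005  0.659 -0.752]
 [-1.    -0.003  0.005]]
kmid [289. 257.] [-14.1   1.9  -1.3]
ktop [294. 253.] [-24.7   4.5  -8.2]
down [306. 215.] [-12.8  10.6 -24.4]
up [282. 294.] [-36.7  -1.6   7.9]
L [254. 240.] [-24.7 -15.1 -15.6]
Rr [333. 266.] [-24.8  24.2  -0.8]
post [334.  97.] [ 66.1  34.7 -88.2]
c1 [123. 233.] [   4.  -102.9   -6.6]
c2 [ 83. 349.] [ -41.5 -126.1   54.9]
tcp [285. 249.] [0. 0. 0.]
grasp [285. 263.] [-19.  -0.  -0.]
290 220 [-15.5  -7.1  66.2] tool [-16.1   2.4 -22.8]
290 245 [-3.3 -3.4 66.1] tool [-22.9   2.4 -12. ]
285 270 [ 9.4 -2.1 66.4] tool [-30.4  -0.1  -1.9]
325 270 [ 7.6 10.6 89.8] tool [-48.6  17.  -11.3]
245 275 [ 19.8 -20.7  85.8] tool [-52.3 -16.6 -10.9]
318 320 [29.  11.5 96.8] tool [-66.6  13.    1.8]
303 200 [-48.7   4.2  13.7] tool [ 46.   12.1 -16.3]
```

The model matches the view, so the grip is just too near the fingertips and they splay. I'll open, go 12 mm deeper and regrip.

>>> {"method": "apply_moves", "body": {"commands": [[0,0,0,0,1],[0,0,0,0,1],[0,0,0,0,1],[0,0.002,-0.001,0,1],[0.012,0.002,-0.001,0,1],[0.012,0.002,-0.001,0,1],[0.012,0.002,-0.001,0,-1],[0.012,0.002,-0.001,0,-1],[0.012,0.002,-0.001,0,-1],[0.012,0.002,-0.001,0,-1],[0.012,0.002,-0.001,0,-1],[0.012,0.002,-0.001,0,-1]], "newtons": 30}}

```text
time: 4.8
ee_pos: [0.4741, -0.3546, 0.1302]
tcp_rot: [-13.6, 89.7, -62.4]
wrist_force: [2.7, 3.4, 6.2]
opening: 0.0397
```

>>> {"method": "apply_moves", "body": {"commands": [[0,0,0,0.14,-1],[0,0,0,0.28,-1],[0,0,0,0.42,-1],[0,0,0,0.56,-1],[0,0,0,0.7,-1],[0,0,0,0.7,-1]]}}

```text
time: 5.4
ee_pos: [0.4709, -0.3574, 0.1301]
tcp_rot: [-17.8, 89.4, -107.1]
wrist_force: [-13.8, -12.0, 5.2]
opening: 0.0391
```

```bash
cat > st.py <<'E'
from h import *
R,p,o=pose(); c=cams.camera("wrist"); v=np.load("face.npy"); Rf,t=face(v)
print("t",o["time"],p.round(4),"open",o["opening"],"F",o["wrist_force"].round(1),"q6",o["q"][5].round(1))
print("jaw yaw rel face y",np.degrees(np.arctan2(*(R[:2,1][::-1])))-np.degrees(v[3])-90)
P=t+Rf@[0,0,.053]; print("kmid tool mm",(R.T@(P-p)*1e3).round(1))
# unwarp wheel plane z=13.5mm : 1 px = 0.5 mm, x up
s=np.arange(-100,100,.5)/1e3; gx,gy=np.meshgrid(s[::-1],s[::-1],indexing="ij")
def rect(h):
    W=np.stack([gx,gy,np.full_like(gx,h)],-1).reshape(-1,3)@Rf.T+t
    uv=wproj(c,R,p,W).reshape(400,400,2).astype(np.float32); return cv2.remap(c["frame"],uv[...,0],uv[...,1],1)
import sys
cv2.imwrite(sys.argv[1],np.hstack([rect(.0135),cv2.resize(c["frame"][100:380,80:480],(400,280))[:, :].copy() if 0 else cv2.copyMakeBorder(c["frame"][100:380,80:480],0,120,0,0,0)]))
E
python3 st.py pics/s1.png
```

```text
t 5.4 [ 0.4709 -0.3574  0.1301] open 0.039106569733329294 F [-13.8 -12.    5.2] q6 52.4
jaw yaw rel face y -19.91631639795743
kmid tool mm [-25.4   2.4  -2.7]
```

View pics/s1.png

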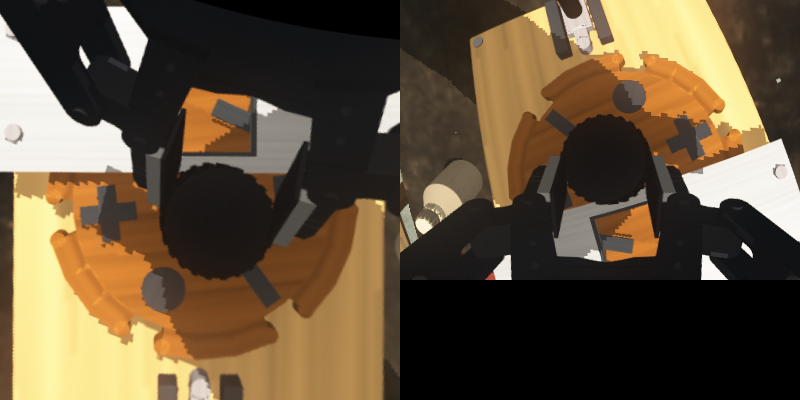

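The unwarped view puts the cross at (109,212), an angle of about 97.5°, and the disc is consistent 60° further on. That is only 18° for 40° of roll, so the grip slipped. I'll regrip with more force.

>>> {"method": "apply_moves", "body": {"commands": [[0,0,0,0,1],[0,0,0,0,1],[0,0,0,0,1],[0,0.002,-0.003,-0.14,0.6],[0,0.002,-0.003,-0.28,0.6],[0,0.002,-0.003,-0.42,0.6],[0,0.002,-0.003,-0.56,0.6],[0,0.002,-0.003,-0.7,-1],[0,0.002,-0.003,-0.7,-1],[0,0.002,-0.003,-0.7,-1],[0,0.002,-0.003,-0.7,-1],[0,0.002,-0.003,-0.7,-1]], "newtons": 90}}

```text
time: 6.65
ee_pos: [0.4734, -0.3542, 0.1311]
tcp_rot: [-48.9, 89.4, -98.1]
wrist_force: [-2.1, 1.5, 6.4]
opening: 0.0364
```

>>> {"method": "apply_moves", "body": {"commands": [[0,0,0,0.12,-1],[0,0,0,0.24,-1],[0,0,0,0.36,-1],[0,0,0,0.48,-1],[0,0,0,0.6,-1],[0,0,0,0.7,-1],[0,0,0,0.7,-1]]}}

```text
time: 7.35
ee_pos: [0.4711, -0.3615, 0.1316]
tcp_rot: [-12.5, 88.6, -102.6]
wrist_force: [-12.3, -35.7, -3.2]
opening: 0.0345
```

```bash
python3 st.py pics/s2.png; python3 - <<'E'
import cv2,numpy as np
a=cv2.imread("pics/s2.png")[:, :400]
h=cv2.cvtColor(a,cv2.COLOR_BGR2HSV); V,U=np.mgrid[0:400,0:400]; x=100-V/2; y=100-U/2; r=np.hypot(x,y); ang=np.degrees(np.arctan2(y,x))
m=(r>40)&(r<54)&(h[...,1]<120)&(h[...,2]<130)
H,_=np.histogram(ang[m],np.arange(-180,181,10)); print(list(zip(range(-180,180,10),H)))
E
```

```text
t 7.35 [ 0.4711 -0.3615  0.1316] open 0.034526394973465546 F [-12.3 -35.7  -3.2] q6 53.3
jaw yaw rel face y -20.68847705133213
kmid tool mm [-24.1   2.1  -6.5]
[(-180, np.int64(0)), (-170, np.int64(207)), (-160, np.int64(302)), (-150, np.int64(76)), (-140, np.int64(76)), (-130, np.int64(54)), (-120, np.int64(177)), (-110, np.int64(462)), (-100, np.int64(444)), (-90, np.int64(471)), (-80, np.int64(456)), (-70, np.int64(284)), (-60, np.int64(9)), (-50, np.int64(30)), (-40, np.int64(269)), (-30, np.int64(193)), (-20, np.int64(0)), (-10, np.int64(0)), (0, np.int64(256)), (10, np.int64(462)), (20, np.int64(461)), (30, np.int64(458)), (40, np.int64(193)), (50, np.int64(0)), (60, np.int64(0)), (70, np.int64(277)), (80, np.int64(423)), (90, np.int64(276)), (100, np.int64(3)), (110, np.int64(0)), (120, np.int64(7)), (130, np.int64(425)), (140, np.int64(458)), (150, np.int64(221)), (160, np.int64(0)), (170, np.int64(0))]
```

View pics/s2.png

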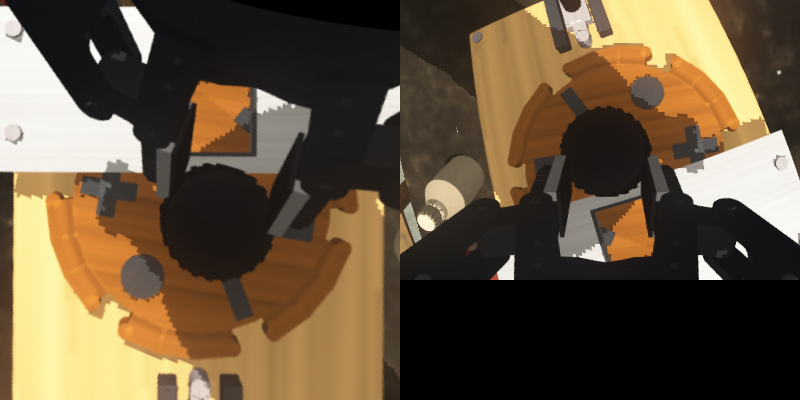

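The disc at (142,277) is at 143°, so the cross is at 83°; squeeze-and-twist slips a lot on the tilted knob. A single pad pressed on the knob's left side and dragged up the slope will roll it instead. First I'll open, realign and recentre.

>>> {"method": "apply_moves", "body": {"commands": [[0,0,0,0,1],[0,0,0,0,1],[0,0,0,0,1],[0,0.002,-0.006,-0.14,1],[0.004,0.002,-0.006,-0.28,1],[0.008,0.002,-0.006,-0.36,1],[0.008,0.002,-0.006,-0.36,1]], "newtons": 100}}

```text
time: 8.1
ee_pos: [0.4732, -0.3548, 0.1228]
tcp_rot: [-35.2, 88.6, -104.5]
wrist_force: [-0.8, -0.2, -0.7]
opening: 0.0856
```

```bash
python3 st.py pics/s3.png; python3 - <<'E'
from h import *
v=np.load("face.npy");Rf,t=face(v); R,p,o=pose(); print("face axes in tool",(R.T@Rf).round(3))
E
```

```text
t 8.1 [ 0.4732 -0.3548  0.1228] open 0.08560568256691314 F [-0.8 -0.2 -0.7] q6 33.1
jaw yaw rel face y 0.12163436189938182
kmid tool mm [-32.7  -0.2   0.4]
face axes in tool [[-0.557 -0.014 -0.83 ]
 [-0.007  1.    -0.012]
 [ 0.831 -0.001 -0.557]]
```

>>> {"method": "apply_moves", "body": {"commands": [[0.007,0,-0.011,0,1],[0.007,-0.018,-0.011,0,1],[0.007,-0.024,-0.011,0,1],[0.007,-0.028,-0.011,0,1],[0.007,-0.028,-0.011,0,1],[0.003,-0.028,-0.005,0,1],[0,-0.028,0,0,1],[-0.003,-0.028,0.005,0,1],[-0.007,-0.028,0.011,0,1],[-0.007,-0.028,0.011,0,1]]}}

```text
time: 9.15
ee_pos: [0.451, -0.3759, 0.1316]
tcp_rot: [-32.1, 88.6, -101.6]
wrist_force: [-0.8, 0.2, 0.1]
opening: 0.0851
```

```bash
python3 st.py pics/s4.png
```

```text
t 9.15 [ 0.451  -0.3759  0.1316] open 0.08514061688488544 F [-0.8  0.2  0.1] q6 30.4
jaw yaw rel face y -0.14617982496150717
kmid tool mm [-24.6  28.2 -11.8]
```

View pics/s4.png

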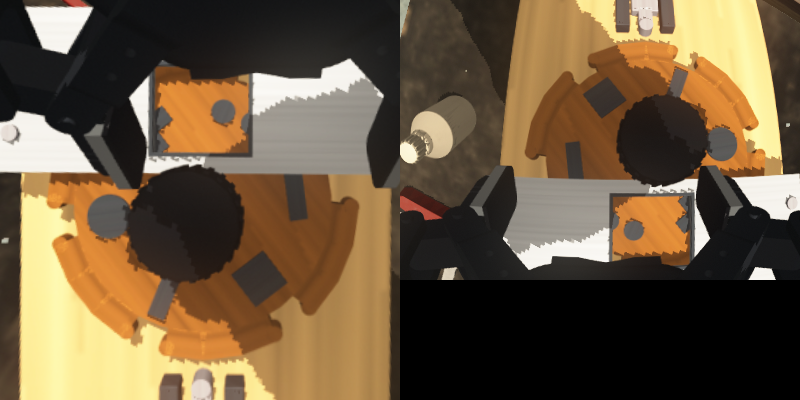

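The disc is now at (109,216), i.e. 100°, so the cross is at about 40°: that drag gave a clean 43°, and the dots in the window's right half agree. I'll repeat it slightly shorter.

>>> {"method": "apply_moves", "body": {"commands": [[0,0.014,0,0,1],[0.007,0.014,-0.011,0,1],[0.014,0.014,-0.022,0,1],[0.014,0.006,-0.022,0,1],[0.014,0,-0.022,0,1],[0.014,0,-0.022,0,1],[0.01,0,-0.016,0,1],[0.007,0,-0.011,0,1],[0.004,0,-0.006,0,1],[0.001,0,-0.002,0,1],[0.001,0,-0.002,0,1],[0.001,0.014,-0.002,0,1]]}}

```text
time: 10.4
ee_pos: [0.4624, -0.3698, 0.1306]
tcp_rot: [-32.7, 88.5, -102.4]
wrist_force: [0.6, -0.8, 0.4]
opening: 0.0849
```

```bash
python3 st.py pics/s5.png
```

```text
t 10.4 [ 0.4624 -0.3698  0.1306] open 0.08487418605000822 F [ 0.6 -0.8  0.4] q6 31.7
jaw yaw rel face y -0.2728667826139173
kmid tool mm [-25.4  15.2 -10. ]
```

View pics/s5.png

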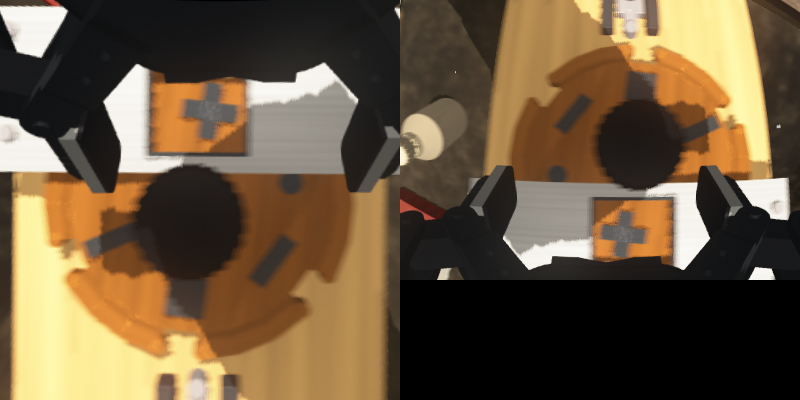

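The cross is in the window at (209,110) against a window centre column of about 198, and the notch is at column 183 against the bolt at 197. That is about 6° of overshoot. I'll make a small drag back down the slope.

>>> {"method": "apply_moves", "body": {"commands": [[0.004,0,-0.006,0,1],[0.004,-0.008,-0.006,0,1],[0.004,-0.014,-0.006,0,1],[0.004,-0.014,-0.006,0,1],[0.006,-0.014,-0.009,0,1],[0.007,-0.014,-0.0105,0,1],[0.007,-0.014,-0.0105,0,1],[0.007,0,-0.0105,0,1],[0.007,0,-0.0105,0,1]]}}

```text
time: 11.35
ee_pos: [0.4612, -0.3586, 0.1229]
tcp_rot: [-31.4, 88.6, -101.0]
wrist_force: [-0.9, 0.0, -0.5]
opening: 0.0853
```

```bash
cat > mc.py <<'E'
import cv2,numpy as np,sys
a=cv2.imread(sys.argv[1])[:, :400]; h=cv2.cvtColor(a,cv2.COLOR_BGR2HSV)
w=h[90:148,158:240]; m=(w[...,1]<130).astype(np.uint8)
n,l,s,c=cv2.connectedComponentsWithStats(m); i=1+s[1:,4].argmax(); print("cross",c[i]+[158,90],s[i])
E
python3 mc.py pics/s5.png; python3 st.py pics/s6.png; python3 mc.py pics/s6.png
```

```text
cross [209.68827767 112.26719057] [  25    0   55   49 1527]
t 11.35 [ 0.4612 -0.3586  0.1229] open 0.08525425359319952 F [-0.9  0.  -0.5] q6 32.4
jaw yaw rel face y -0.17336850285030891
kmid tool mm [-32.8  12.4   1. ]
cross [203.64006385 106.70949721] [   0    0   82   50 2506]
```

View pics/s6.png

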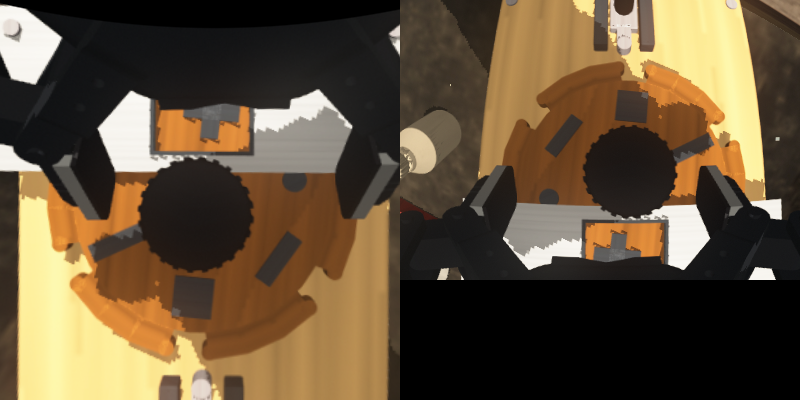

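Cross is at about column 210 against a window centre of 202; the square and notch agree on roughly 4.7° left. A somewhat longer drag is needed.

>>> {"method": "apply_moves", "body": {"commands": [[-0.002,0,0.003,0,1],[-0.002,-0.009,0.003,0,1],[-0.002,-0.0155,0.003,0,1],[-0.002,-0.0155,0.003,0,1],[0,-0.0155,0,0,1],[0.002,-0.0155,-0.003,0,1],[0.002,-0.0155,-0.0033,0,1],[0.002,0,-0.0033,0,1],[-0.01,0,-0.01,0,1],[-0.01,0,0.01,0,1],[-0.01,0,0.01,0,1]]}}

```text
time: 12.5
ee_pos: [0.4639, -0.3688, 0.1334]
tcp_rot: [-33.4, 88.5, -103.0]
wrist_force: [-0.3, 0.4, -0.6]
opening: 0.085
```

```bash
python3 st.py pics/s7.png; python3 mc.py pics/s7.png
```

```text
t 12.5 [ 0.4639 -0.3688  0.1334] open 0.08504568913086828 F [-0.3  0.4 -0.6] q6 31.8
jaw yaw rel face y -0.1944731942014073
kmid tool mm [-22.5  13.6  -9.7]
cross [198.21451305 112.31826862] [  12    0   57   49 1571]
```

View pics/s7.png

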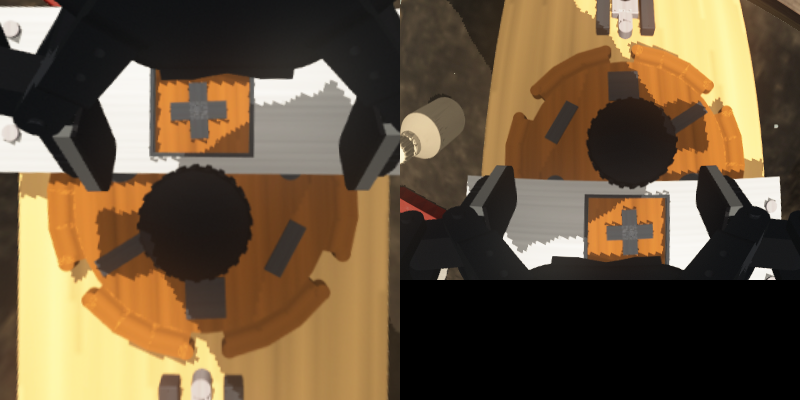

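The cross is now at column 198 against the window centre of 202 (about 2 mm). The notch is at about 208 against the bolt at 202 (2.4°), inside the bolt's 4° capture. Next is pushing the bolt with shut fingers.

```bash
python3 - <<'E'
from h import *
v=np.load("face.npy");Rf,t=face(v); R,p,o=pose(); e=np.array([np.cos(v[3]),np.sin(v[3]),0]); f=np.array([-e[1],e[0],0])
print(p)
for n,s,h in [("above",-155,60),("start",-150,-63),("contact",-139.6,-55.7),("home",-123.2,-44.2),("over",-118,-40.6)]:
    w=t+(s*e-1*0*f+[0,0,h])/1e3 if 0 else t+s/1e3*e-.0007*f+np.array([0,0,h/1e3]); print(n,w.round(4),(R.T@(w-p)*1e3).round(1))
E
```

```text
[ 0.46347427 -0.36809887  0.1330759 ]
above [ 0.4289 -0.2381  0.1721] [ -41.9   12.3 -133.1]
start [ 0.4306 -0.2427  0.0491] [  81.1   14.1 -130.6]
contact [ 0.4343 -0.2525  0.0564] [  74.    14.  -120.1]
home [ 0.4401 -0.2678  0.0679] [  62.9   13.9 -103.5]
over [ 0.4419 -0.2727  0.0715] [ 59.4  13.9 -98.2]
```

>>> {"method": "apply_moves", "body": {"commands": [[-0.04,0,0,0,1],[-0.075,0,0,0,1],[-0.075,0.007,-0.045,0,-1],[-0.06,0.013,-0.09,0,-1],[-0.045,0.013,-0.135,0,-1],[-0.02,0.013,-0.135,0,-1],[0.02,0.014,-0.133,0,-1],[0.05,0.014,-0.132,0,-1],[0.08,0.014,-0.131,0,-1],[0.081,0.014,-0.131,0,-1],[0.081,0.014,-0.131,0,-1]], "newtons": 60}}

```text
time: 13.65
ee_pos: [0.4297, -0.2421, 0.0497]
tcp_rot: [-37.5, 88.6, -107.1]
wrist_force: [-0.1, -0.4, 0.9]
opening: -0.0
```

Now push up the slope, about 27 mm horizontally plus a little over.

>>> {"method": "apply_moves", "body": {"commands": [[-0.003,0,0.005,0,-1],[-0.007,0,0.01,0,-1],[-0.009,0,0.014,0,-1],[-0.011,0,0.018,0,-1],[-0.014,0,0.022,0,-1],[-0.017,0,0.026,0,-1],[-0.019,0,0.029,0,-1],[-0.021,0,0.031,0,-1],[-0.021,0,0.032,0,-1],[-0.021,0,0.032,0,-1]]}}

```text
time: 14.65
ee_pos: [0.441, -0.2716, 0.0713]
tcp_rot: [-37.9, 88.6, -107.5]
wrist_force: [0.1, 0.2, 0.1]
opening: -0.0002
```

```bash
python3 - <<'E'
from h import *
v=np.load("face.npy");Rf,t=face(v); R,p,o=pose(); e=np.array([np.cos(v[3]),np.sin(v[3]),0])
print("s,h",(p-t)@e*1e3,(p-t)[2]*1e3,o["wrist_force"],o["wrist_force"]@e)
E
```

```text
s,h -119.2886562250055 -40.848261427245205 [0.086781   0.21222872 0.14432849] -0.16810513938318303
```

```bash
python3 - <<'E'
from h import *
R,p,o=pose(); c=cams.camera("wrist"); s=cams.camera("side"); np.savez("w8.npz",**c,Rt=R,p=p); np.savez("s8.npz",**s)
b=cv2.resize(s["frame"][165:255,215:335],(560,420),interpolation=2)
cv2.imwrite("pics/b1.png",cv2.resize(np.hstack([c["frame"][:,140:420],b]),(800,400)))
E
```

```text
(no output)
```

View pics/b1.png

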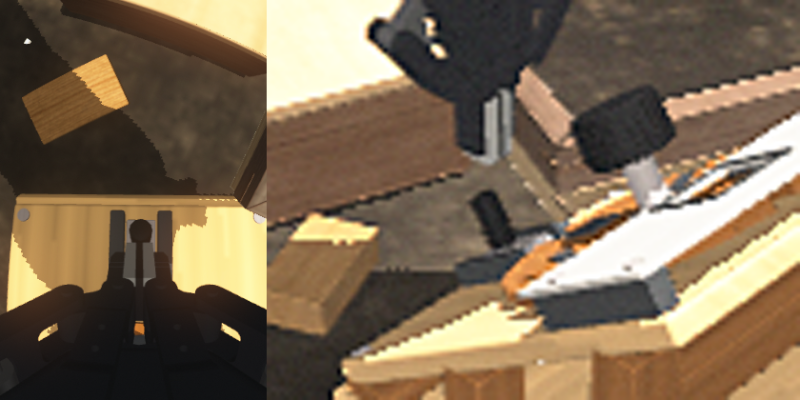

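The view shows the post still drawn back and the fingertips above and clear of it. I'll check the model against it.

```bash
python3 - <<'E'
from h import *
c=dict(np.load("w8.npz")); s=dict(np.load("s8.npz")); R,p=c["Rt"],c["p"]; v=np.load("face.npy");Rf,t=face(v)
def sp(X): q=s["R"]@X+s["t"]; q=s["camera_matrix"]@q; return q[:2]/q[2]
P=dict(tcp=p,posttop=t+Rf@[-.122,0,.04],posttop_home=t+Rf@[-.102,0,.04],ktop=t+Rf@[0,0,.066])
for k,x in P.items(): print(k,x.round(3),"wrist",wproj(c,R,p,x)[0].round(),"side",sp(x).round(),"in crop",((sp(x)-[215,165])*[4.44,4.44]).round())
X=wback(c,R,p); 
for u,w in [(287,240),(287,244),(287,250)]: print("wrist",u,w,((X[w,u]-t)@Rf*1e3).round(1))
V,U=np.mgrid[0:420,0:560]; Y=back(s,U,V,s["depth"])
for x,y in [(483,200),(488,215),(488,150),(495,130)]:
    u=int(215+x*.952/4.667-267*.952/4.667+.5); w=int(165+y/.952/4.667+.5)
    u=int(215+(x/.952-280)/4.667+.5); print("side",u,w,Y[w,u].round(3),((Y[w,u]-t)@Rf*1e3).round(1))
E
```

```text
tcp [ 0.441 -0.272  0.071] wrist [286. 249.] side [263. 210.] in crop [215. 201.]
posttop [ 0.441 -0.268  0.075] wrist [288. 246.] side [263. 208.] in crop [212. 191.]
posttop_home [ 0.447 -0.283  0.086] wrist [287. 281.] side [268. 207.] in crop [235. 186.]
ktop [ 0.471 -0.347  0.166] wrist [286. 476.] side [292. 188.] in crop [341. 100.]
wrist 287 240 [-125.1   -0.4   40.7]
wrist 287 244 [-122.9   -0.3   40. ]
wrist 287 250 [-119.7   -0.3   38.7]
side 264 210 [ 0.44  -0.276  0.075] [-115.5   -3.5   36. ]
side 265 213 [ 0.441 -0.279  0.068] [-117.2   -3.3   28.7]
side 265 199 [ 0.44  -0.284  0.109] [-90.2  -6.4  59.8]
side 266 194 [ 0.443 -0.282  0.12 ] [-84.4  -2.6  68.9]
```

```bash
python3 - <<'E'
from h import *
c=dict(np.load("w8.npz")); s=dict(np.load("s8.npz")); R,p=c["Rt"],c["p"]
X=wback(c,R,p)
for w in range(260,350,8): print(w,[((X[w,u]-p)@R*1e3).round(0).tolist() for u in (278,287,296)])
V,U=np.mgrid[0:420,0:560]; Y=(back(s,U,V,s["depth"])-p)@R*1e3
for w in range(190,206): print(w,Y[w,264].round(0),Y[w,267].round(0))
E
```

```text
260 [[-38.0, -3.0, -11.0], [-39.0, 1.0, -11.0], [-38.0, 5.0, -11.0]]
268 [[-47.0, -3.0, -12.0], [-48.0, 1.0, -12.0], [-47.0, 5.0, -12.0]]
276 [[-54.0, -3.0, -12.0], [-54.0, 1.0, -12.0], [-53.0, 4.0, -11.0]]
284 [[-60.0, -3.0, -11.0], [-60.0, 1.0, -11.0], [-60.0, 4.0, -11.0]]
292 [[-66.0, -3.0, -11.0], [-66.0, 1.0, -11.0], [-67.0, 4.0, -12.0]]
300 [[-74.0, -3.0, -13.0], [-65.0, 1.0, -7.0], [-73.0, 4.0, -12.0]]
308 [[-79.0, -2.0, -13.0], [-66.0, 1.0, -4.0], [-79.0, 4.0, -13.0]]
316 [[-82.0, -2.0, -11.0], [-66.0, 1.0, -0.0], [-83.0, 4.0, -13.0]]
324 [[-82.0, -2.0, -8.0], [-66.0, 1.0, 4.0], [-87.0, 3.0, -12.0]]
332 [[-76.0, -3.0, 0.0], [-66.0, 1.0, 8.0], [-87.0, 4.0, -8.0]]
340 [[-78.0, -3.0, 3.0], [-12.0, 1.0, 57.0], [-78.0, 4.0, 2.0]]
348 [[-77.0, -3.0, 7.0], [-14.0, 1.0, 63.0], [-78.0, 4.0, 7.0]]
190 [-58.  -4.   8.] [-58.   1.  12.]
191 [-57.  -6.  10.] [-55.   1.  12.]
192 [-54.  -6.   9.] [-54.  -1.  13.]
193 [-51.  -5.   8.] [-50.   1.  12.]
194 [-50.  -7.  10.] [-47.   1.  11.]
195 [-46.  -5.   8.] [-44.   1.  11.]
196 [-44.  -5.   9.] [-44.  -1.  13.]
197 [-41.  -6.   9.] [-39.   1.  11.]
198 [-40.  -7.  10.] [-37.   1.  11.]
199 [-36.  -5.   8.] [-35.  -0.  12.]
200 [-35.  -7.   9.] [-32.   0.  12.]
201 [-31.  -5.   8.] [ 71. 109. -99.]
202 [ 69.  98. -99.] [ 67. 101. -91.]
203 [ 68.  94. -95.] [ 68.  99. -89.]
204 [ 68.  90. -92.] [ 69.  97. -87.]
205 [ 69.  87. -89.] [ 68.  92. -82.]
```

The depth data show the real fingertips end 30 mm short of the reported TCP, which also explains the first shallow grip. I'll back off and repeat the push 30 mm lower.

>>> {"method": "apply_moves", "body": {"commands": [[0,0,-0.016,0,-1],[0,0,-0.031,0,-1],[0.02,0,-0.031,0,-1],[0.04,0,-0.031,0,-1],[0.052,0,-0.031,0,-1],[0.052,0,-0.031,0,-1]]}}

```text
time: 15.35
ee_pos: [0.4285, -0.2424, 0.0171]
tcp_rot: [-44.6, 88.6, -114.2]
wrist_force: [0.2, 1.2, 0.3]
opening: 0.0003
```

>>> {"method": "apply_moves", "body": {"commands": [[-0.003,0,0.005,0,-1],[-0.007,0,0.01,0,-1],[-0.009,0,0.014,0,-1],[-0.011,0,0.017,0,-1],[-0.013,0,0.02,0,-1]]}}

```text
time: 15.85
ee_pos: [0.4357, -0.2608, 0.0311]
tcp_rot: [-45.0, 88.7, -114.6]
wrist_force: [-1.4, 5.6, 3.0]
opening: 0.0005
```

>>> {"method": "apply_moves", "body": {"commands": [[-0.001,0,0.002,0,-1],[-0.003,0,0.004,0,-1],[-0.004,0,0.006,0,-1],[-0.005,0,0.008,0,-1],[-0.005,0,0.008,0,-1]]}}

```text
time: 16.35
ee_pos: [0.4385, -0.2682, 0.0367]
tcp_rot: [-46.0, 88.7, -115.6]
wrist_force: [-2.2, 4.2, 3.5]
opening: -0.0002
```

```bash
cat > sh.py <<'E'
from h import *
v=np.load("face.npy");Rf,t=face(v); R,p,o=pose(); e=np.array([np.cos(v[3]),np.sin(v[3]),0])
print("s,h",(p-t)@e*1e3,(p-t)[2]*1e3,o["wrist_force"],o["wrist_force"]@e,o["time"])
E
python3 sh.py
```

```text
s,h -123.40077405668832 -75.4375654306767 [-2.15119485  4.19598805  3.46784976] -4.684644864869969 16.35
```

The tool is in contact with the post and the force is only about 5 N, so it is moving. I'll carry on to the stop.

>>> {"method": "apply_moves", "body": {"commands": [[-0.001,0,0.002,0,-1],[-0.002,0,0.003,0,-1],[-0.003,0,0.004,0,-1],[-0.003,0,0.005,0,-1],[-0.003,0,0.005,0,-1]]}}

```text
time: 16.85
ee_pos: [0.4385, -0.2693, 0.0379]
tcp_rot: [-69.0, 88.9, -138.4]
wrist_force: [-4.0, 18.8, -4.0]
opening: 0.0001
```

```bash
python3 sh.py
```

```text
s,h -122.35276988701182 -74.22900660735257 [-4.03986626 18.75700801 -3.95258808] -18.97870039716996 16.85
```

A firm stop at s = -122.4 mm, against about -123 predicted for home (a rim stop would be about 9 mm earlier). I'll press a touch more, then back off to look.

>>> {"method": "apply_moves", "body": {"commands": [[-0.001,0,0.003,0,-1],[-0.001,0,0.003,0,-1],[0.003,0,-0.01,0,-1],[0.003,0,-0.03,0,-1],[-0.03,0,-0.03,0,-1],[-0.08,0,-0.03,0,-1],[-0.13,0,-0.01,0,-1],[-0.18,0,0.03,0,-1],[-0.23,0,0.08,0,-1],[-0.25,0,0.12,0,-1],[-0.25,0,0.12,0,-1],[-0.25,0,0.12,0,-1]]}}

```text
time: 18.05
ee_pos: [0.4855, -0.3823, 0.2897]
tcp_rot: [-59.0, 88.9, -128.7]
wrist_force: [0.5, -0.7, -0.5]
opening: -0.0002
```

```bash
python3 st.py pics/s9.png; python3 mc.py pics/s9.png; python3 - <<'E'
import cv2
a=cv2.imread("pics/s9.png"); cv2.imwrite("pics/s9.png",cv2.resize(a,(800,400)))
E
```

```text
t 18.05 [ 0.4855 -0.3823  0.2897] open -0.0002304743507239619 F [ 0.5 -0.7 -0.5] q6 32.0
jaw yaw rel face y -0.23713223625517799
kmid tool mm [133.8   0.6 -31.7]
cross [199.90935503 112.93375944] [  14    0   57   51 1721]
```

View pics/s9.png

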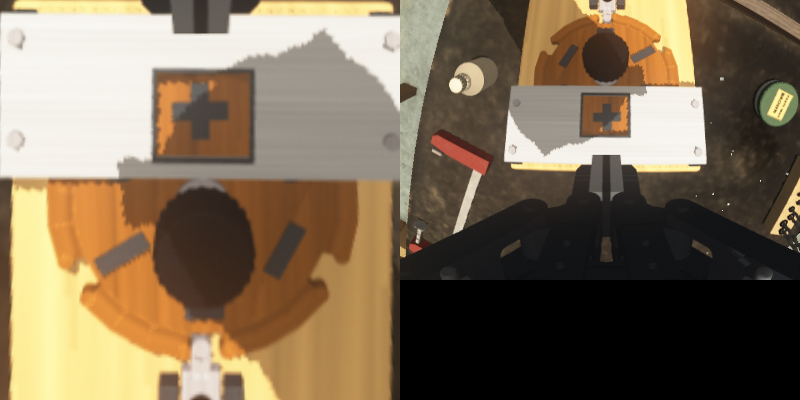

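The cross is centred in the window at (200,113) against about (203,115), within 2 mm, and the bolt nose is in the notch. I'll do a depth check of the post position, then hand in.

```bash
python3 - <<'E'
from h import *
v=np.load("face.npy");Rf,t=face(v); R,p,o=pose(); c=cams.camera("wrist"); F=(wback(c,R,p)-t)@Rf*1e3
m=(F[...,2]>20)&(F[...,2]<45)&(abs(F[...,1])<12)&(F[...,0]<-85)&(F[...,0]>-140)
print("post pts",m.sum(),F[m].min(0).round(1),F[m].max(0).round(1)); k=m&(F[...,2]>38.5); print("top mean",F[k].mean(0).round(1),k.sum())
for n in ("glue_bottle","pine_block"):
  for cam in ("scene","side"): cams.camera(cam); print(n,cam,cams.spot_in(n,cam)[:1])
E
```

```text
post pts 194 [-110.8   -6.6   20.1] [-96.3   6.3  41.5]
top mean [-103.3   -0.4   40.1] 89
glue_bottle scene [{'rect': [264.6, 261.1, 289.9, 321.1], 'confidence': 0.74}]
glue_bottle side [{'rect': [229.9, 273.1, 252.6, 319.4], 'confidence': 0.8}]
pine_block scene [{'rect': [169.7, 236.7, 194.6, 267.4], 'confidence': 0.7}]
pine_block side [{'rect': [214.9, 208.0, 238.2, 243.7], 'confidence': 0.91}]
```

```bash
python3 -c "
from h import *
print(bot.job_done(), bot.get_obs()['time'])"
```

```text
the job is handed in; nothing more can be done
the job is handed in; nothing more can be done
```

The wheel is set with the cross in the window and the bolt is pushed home. I handed the job in at about 18.5 s of the 69 s allowed; no verdict was reported.

**What I did:** Gripping and twisting the tilted knob slipped, giving only 15–18° per stroke. I pressed one pad on the knob's side instead and dragged it along the slope. That brought the cross round and needed two small corrections. I then pushed the bolt post up the slope with shut fingers.

**Last checks:**
- **Cross:** about 1.5–2 mm from the window centre, with a limit of 4 mm.
- **Bolt:** it came to a firm stop at about 19 N with its nose visibly in the notch. Depth puts the post 103.3 mm from the axis against 102 mm when home. That is about 1.3 mm left at most, within the 2 mm calibration error, with a limit of 3 mm.
- **Bystanders:** I did not touch the glue bottle or the pine block. Their boxes in the scene camera are unchanged; in the side camera they differ by 5–6 pixels at some edges, which I took as detector noise.
- **Robot:** clear of everything.

**What disagreed or failed:** The depth images show the shut fingertips ending about 30 mm short of the reported TCP. Because of that, the first knob grip was too shallow and the first bolt push passed over the post. I corrected for it.

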